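Stir the draw tokens in the prize-draw bowl

ROBOT

A 6-joint arm with a two-finger parallel gripper is mounted at the origin on a cart in front of the work surface, level with it; the furniture and walls round the work are solid. World frame = base frame: x ahead of the robot, y to its left, z up, the work surface at z = 0. Lengths are in m, angles in rad, forces in N, time in s.
With the tool pointing down it reaches from about 0.325 to 0.9 m from the base axis. Payload 6.1 kg.
Tool frame: the origin (TCP) lies midway between the tips of the shut fingers; the grasp point (between the pads) lies 19 mm behind it; z points along the fingers, y is the line along which they close (so a half turn about z gives the same grasp; the last joint's range is limited). The gripper opens to 85 mm and grips with 20 to 120 N. Pads are 22 mm wide; open, the fingers measure 114 mm over their backs; the gripper's body (76 mm by 85 mm) begins 54 mm behind the grasp point. The pads swing forward as they close: fully open they stand 13 mm farther back than shut.
Start: joints at [-1.39, 0.22, 1.526, -0, 1.395, -0.126], TCP at [0.189, -0.596, 0.202] pointing down, gripper open.
Joint ranges: [-2.98, 2.98], [-0.91, 2.08], [0.09, 2.57], [-1.24, 4.39], [0.2, 2.65], [-2.68, 2.68]. Speed limits (rad/s): [2.57, 2.57, 3.01, 3.14, 3.14, 3.14].

INTERFACE

Orientations are given as [roll, pitch, yaw] about the fixed x, y, z axes, in that order (R = Rz(yaw) Ry(pitch) Rx(roll)).
In Python, from plant import movep, move_l, set_joints, gripper_to, hold, inverse_kinematics, observe, get_image, get_calibration, Unreachable, job_done gives the robot as it stands. Calls block until the motion is done:
- movep(position, orientation): joint-space move of the TCP to a pose.
- move_l(position, feed=0.15, rotation=None, max_force=None): straight line of the TCP; rotation=None keeps the orientation; feed is the mean speed in m/s. With max_force (N) it stops when the force on the tool has changed by that much, and returns True; else False.
- set_joints(angles): joint-space move.
- gripper_to(opening, f_grip=None): finger opening in m; f_grip is the grip in N (None keeps the last); returns when the fingers have stopped.
- hold(seconds).
- inverse_kinematics(position, orientation): joint angles nearest the present ones, or None.
- observe(): the state.
- get_image(name): name is "side" or "top" or "wrist"; returns (picture, depth): 384x512x3 uint8, red, green, blue; 384x512 float32, m along the optical axis (not along the pixel's ray), 0 where there is no reading.
- get_calibration(name): a dict with "intrinsics" (3x3 intrinsics, pixels), "world_from_camera" (4x4, takes a point from camera to world coordinates). Camera axes: x right, y down, z forward; pixel columns grow to the right and rows downward; lengths in m; the calibration is good to about 2 mm. A picture is of the moment at which its call begins: read the wrist's pose just before it. get_calibration takes no time and is no camera call; for the wrist camera it gives the pose at the moment of the call.
A pose or a line that the arm cannot do raises Unreachable and nothing moves.
- job_done(): hands the job in; it is judged then, once.
The state is a dict: "time_s": time; "q": joint angles; "joint_velocities": joint speeds; "joint_torque": joint torques, N m; "eef_pos": TCP position; "tcp_rot": TCP orientation; "ft_force": force on the tool from outside, world axes, zero at the start; "torque": the same for the moment, N m; "opening": finger opening in m; "grasp_force": force on a finger pad.
Only numpy, scipy, OpenCV 4.12 (cv2) and the standard library are available. Lean on these libraries where they do the work, as an engineer would, in place of code of your own. Each camera call takes 0.05 s, during which the arm holds its last target. There are 200 camera calls.

TASK

The tokens for the prize draw lie in the white bowl as they were poured, with the three large ones together. Take the wooden rod from its stand and stir the tokens with it until every one of the eight has ended up more than 2 cm from where it lay and each two of the large ones have at least 2 cm of clear space between their rims, then stand the rod back upright in its socket, pushed right down, and let go. Touch the tokens with the rod only, keep them all in the bowl, and do not shift the glue stick or the stamps.

Things in the scene. Friction and masses are not known exactly. Their poses are not given: they have to be found in the camera images.
- draw_bowl: Round white plastic bowl, fixed to the desk. Origin: centre of its underside, on the desk. Flat inner floor 6 mm above the desk, 92 mm in radius; then the side slopes outward, about 38 degrees off vertical, to 123 mm inner radius at the rim, 42 mm above the desk; outer diameter 258 mm. A token pushed squarely against the side jams; pushed along it, it slides.
- rod_stand: Fixed dark steel block, 84 x 84 mm, 50 mm high, with one round socket in the middle of its top. Origin: centre of its underside, on the desk. It stands to the left or to the right of the bowl.
- socket_floor (a point): Centre of the floor of the stand's socket: a vertical round blind hole 20 mm in diameter, slightly chamfered at its mouth; 40 mm deep, so its floor lies 10 mm above the desk.
- stir_rod: Wooden stirring rod, 146 mm long, 50 to 80 g, at the start upright in the stand's socket. Origin: centre of its lower end; z points along the rod to the handle. Lower part: round, 14 mm in diameter, from 0 to 86 mm. Handle: non-slip rubber sleeve, square, 18 x 18 mm, from 86 to 146 mm, its flat sides square to the rod's x and y axes. Centre of mass about 86 mm from the lower end.
- rod_tip (a point): Centre of the rod's lower end (same as the rod's origin).
- glue_stick: Bystander: glue stick standing loose on the desk in front of the bowl on its left, 28 mm diameter, 88 mm high. Origin: centre of its underside.
- stamp_a: Bystander: wooden hand stamp standing loose in front of the bowl on its right, 21 x 46 mm, 71 mm high. Origin: centre of its underside.
- stamp_b: Bystander: wooden hand stamp standing loose behind the bowl on its right, 21 x 46 mm, 71 mm high. Origin: centre of its underside.
- large_token_0: Large draw token: plain lacquered wooden disc 34 mm in diameter, 18 mm thick, lying flat and loose on the bowl's floor (11 to 31 g, friction about 0.25). Origin: centre of its underside, z up.
- large_token_1: Large draw token: plain lacquered wooden disc 34 mm in diameter, 18 mm thick, lying flat and loose on the bowl's floor (11 to 31 g, friction about 0.25). Origin: centre of its underside, z up.
- large_token_2: Large draw token: plain lacquered wooden disc 34 mm in diameter, 18 mm thick, lying flat and loose on the bowl's floor (11 to 31 g, friction about 0.25). Origin: centre of its underside, z up.
- small_token_0: Small draw token: plain lacquered wooden disc 23 mm in diameter, 16 mm thick, lying flat and loose on the bowl's floor (11 to 31 g, friction about 0.25). Origin: centre of its underside, z up.
- small_token_1: Small draw token: plain lacquered wooden disc 23 mm in diameter, 16 mm thick, lying flat and loose on the bowl's floor (11 to 31 g, friction about 0.25). Origin: centre of its underside, z up.
- small_token_2: Small draw token: plain lacquered wooden disc 23 mm in diameter, 16 mm thick, lying flat and loose on the bowl's floor (11 to 31 g, friction about 0.25). Origin: centre of its underside, z up.
- small_token_3: Small draw token: plain lacquered wooden disc 23 mm in diameter, 16 mm thick, lying flat and loose on the bowl's floor (11 to 31 g, friction about 0.25). Origin: centre of its underside, z up.
- small_token_4: Small draw token: plain lacquered wooden disc 23 mm in diameter, 16 mm thick, lying flat and loose on the bowl's floor (11 to 31 g, friction about 0.25). Origin: centre of its underside, z up.
There are look-alikes about, which are no part of the job. Of the things like the stir_rod, leave any that is pink; of the rest the larger one is meant.

How it is judged:
On the way, in this order (a step that is already met when the one before it is completed fails the run):
1. the rod's lower end is down in the bowl among the tokens (z of rod_tip in the frame of draw_bowl below 0.022 m and horizontal distance between rod_tip and draw_bowl below 0.098 m), for 0.2 s.
2. the tokens are stirred (each more than 20 mm from its start, the large ones more than 54 mm apart centre to centre) while the rod is in the bowl (all of step 1 and distance of each of large_token_0, large_token_1, large_token_2, small_token_0, small_token_1, small_token_2, small_token_3, small_token_4 from where it was at the start of the episode above 0.02 m and horizontal distance between large_token_0 and large_token_1 above 0.054 m and horizontal distance between each of large_token_0, large_token_1 and large_token_2 above 0.054 m), for 0.2 s.
At the end, for the whole second after the job is handed in: The rod stands in its socket (lower end within 6 mm of the socket's centre and 8 mm of its floor, leaning less than 0.2 rad). All eight tokens are at rest in the bowl, each with its centre more than 20 mm from where it started, and the large tokens' centres are more than 54 mm apart, pair by pair (distance of each of large_token_0, large_token_1, large_token_2, small_token_0, small_token_1, small_token_2, small_token_3, small_token_4 from where it was at the start of the episode above 0.02 m and horizontal distance between large_token_0 and large_token_1 above 0.054 m and horizontal distance between each of large_token_0, large_token_1 and large_token_2 above 0.054 m and horizontal distance between each of large_token_0, large_token_1, large_token_2, small_token_0, small_token_1, small_token_2, small_token_3, small_token_4 and draw_bowl below 0.105 m and height (world z) of each of large_token_0, large_token_1, large_token_2, small_token_0, small_token_1, small_token_2, small_token_3, small_token_4 below 0.032 m and linear speed of each of large_token_0, large_token_1, large_token_2, small_token_0, small_token_1, small_token_2, small_token_3, small_token_4, stir_rod below 0.02 m/s and horizontal distance between rod_tip and socket_floor below 0.006 m and z of rod_tip in the frame of rod_stand below 0.018 m and angle between stir_rod's own z axis and vertical below 0.2 rad); the robot touches nothing.
It fails at once if the fingers touch a token (contact force between the fingers and large_token_0 above 0.5 N or contact force between the fingers and large_token_1 above 0.5 N or contact force between the fingers and large_token_2 above 0.5 N or contact force between the fingers and small_token_0 above 0.5 N or contact force between the fingers and small_token_1 above 0.5 N or contact force between the fingers and small_token_2 above 0.5 N or contact force between the fingers and small_token_3 above 0.5 N or contact force between the fingers and small_token_4 above 0.5 N).
It fails at once if a token leaves the bowl (horizontal distance between any of large_token_0, large_token_1, large_token_2, small_token_0, small_token_1, small_token_2, small_token_3, small_token_4 and draw_bowl above 0.135 m).
It fails at once if the glue stick or a stamp is shifted by more than 20 mm or tipped (distance of any of glue_stick, stamp_a, stamp_b from where it was at the start of the episode above 0.02 m or angle between any of glue_stick, stamp_a, stamp_b's own z axis and vertical above 0.3 rad).
It also fails if it takes over 72 s, if anything falls off the work surface, if the arm or the gripper's body presses on something with over 40 N, if the wrist force passes 120 N, or if a joint passes its speed limit or range.

## Working session

There is one attempt and no reset: what is moved stays moved. The work goes in short steps, each a Python script; the robot and the scene stay as the last script left them, time stands still between calls to the robot, and variables do not carry over. Pictures are saved under pics/ and viewed, at most 10 in all, crops included, and the job is handed in when it is done.

```bash
ls; mkdir -p pics
python3 - <<'E'
from plant import *
import cv2,numpy as np
for n in ("top","side"):
    im,d=get_image(n); c=get_calibration(n)
    np.savez(f"{n}0.npz",im=im,d=d,K=c["intrinsics"],T=c["world_from_camera"])
    cv2.imwrite(f"pics/{n}0.png",cv2.resize(im[:,:,::-1],(800,600),interpolation=cv2.INTER_CUBIC))
    print(n,c)
print(observe())
E
```

```text
pics
top {'intrinsics': array([[377.22185029,   0.        , 253.80094648],
       [  0.        , 377.22185029, 186.92929238],
       [  0.        ,   0.        ,   1.        ]]), 'world_from_camera': array([[ 2.55180106e-02, -9.91582239e-01,  1.26938944e-01,
         3.82299247e-01],
       [-9.99669914e-01, -2.56901472e-02,  2.81188880e-04,
        -5.56179267e-02],
       [ 2.98225825e-03, -1.26904218e-01, -9.91910493e-01,
         1.39405839e+00],
       [ 0.00000000e+00,  0.00000000e+00,  0.00000000e+00,
         1.00000000e+00]])}
side {'intrinsics': array([[349.06912061,   0.        , 251.18012226],
       [  0.        , 349.06912061, 194.36388168],
       [  0.        ,   0.        ,   1.        ]]), 'world_from_camera': array([[ 0.98706963, -0.07990684,  0.13895484,  0.40798863],
       [-0.15945421, -0.57800975,  0.80029937, -0.87351501],
       [ 0.01636786, -0.81210813, -0.58327735,  0.66483847],
       [ 0.        ,  0.        ,  0.        ,  1.        ]])}
{'time_s': 0.1, 'q': array([-1.39013077e+00,  2.21141986e-01,  1.52749808e+00,  1.36782188e-05,
        1.39473634e+00, -1.26077107e-01]), 'joint_velocities': array([ 3.04148245e-04, -4.07941469e-05, -9.93732975e-04,  5.79478552e-04,
       -3.62440531e-04,  6.86245670e-04]), 'joint_torque': array([ 3.28069791e-04, -4.98243356e+01, -3.90546405e+01, -2.57909196e-04,
        5.72315170e-03, -6.89871968e-06]), 'eef_pos': array([ 0.18862657, -0.5952197 ,  0.20091125]), 'tcp_rot': array([-3.13982475e+00, -2.37650298e-04,  3.06740044e-01]), 'ft_force': array([-0.24505964,  0.28020468, -0.59442933]), 'torque': array([ 0.00841404,  0.0189515 , -0.00167147]), 'grasp_force': 0.0, 'opening': 0.08548823347830911}
```

View pics/top0.png

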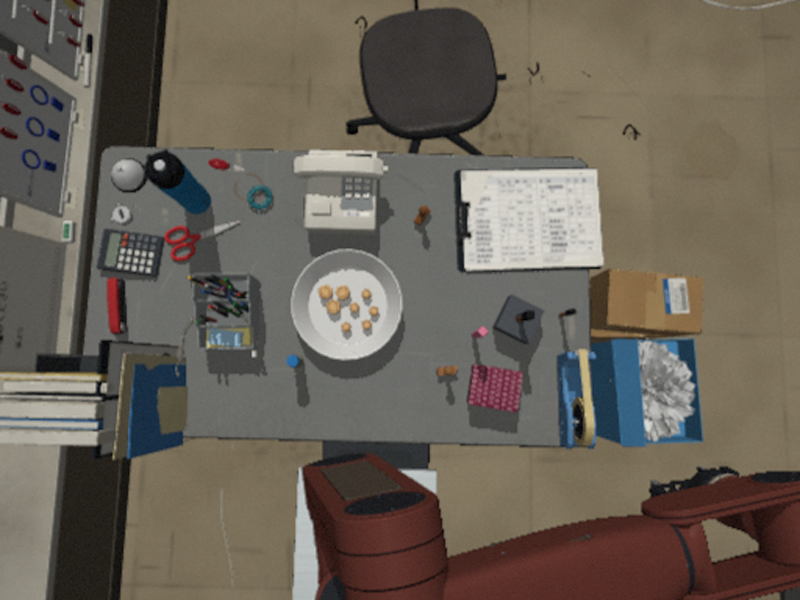

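View pics/side0.png

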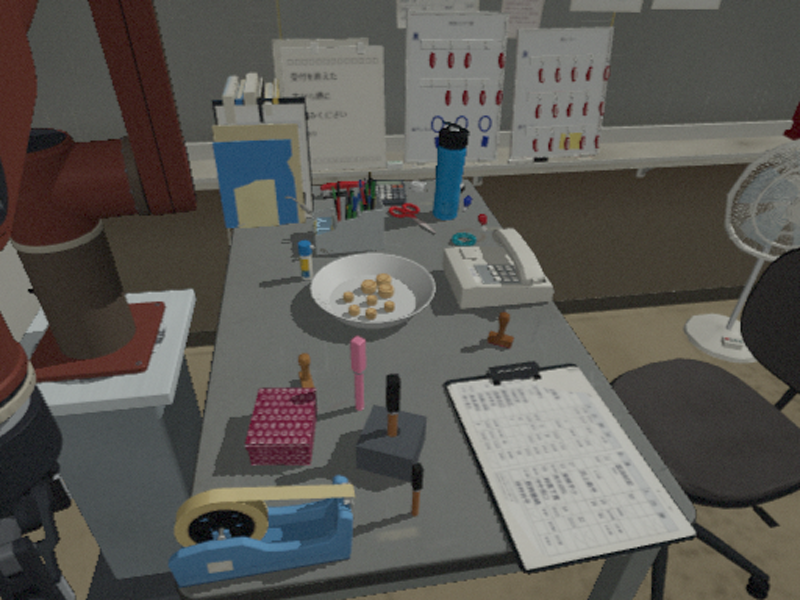

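The top view (800×600 scale) shows the bowl at (347,304) and the stand at (520,318). Three things look like the rod: a black-handled rod in the stand at (525,316), a pink rod at (481,331), and a smaller black-handled rod at (568,313). The larger non-pink one, in the stand's socket, is the one meant. Next I'll measure and confirm it in a crop.

```bash
cat > h.py <<'E'
import cv2,numpy as np
def ray(uv,z,K,T):
    uv=np.atleast_2d(np.asarray(uv,float))
    d=np.c_[(uv-[K[0,2],K[1,2]])/[K[0,0],K[1,1]],np.ones(len(uv))]@T[:3,:3].T
    o=T[:3,3]; return (o+d*((z-o[2])/d[:,2])[:,None])[:,:2]
def cloud(d,K,T):
    v,u=np.indices(d.shape); p=np.stack([(u-K[0,2])/K[0,0]*d,(v-K[1,2])/K[1,1]*d,d],-1)
    return p@T[:3,:3].T+T[:3,3]
def proj(p,K,T):
    c=(np.atleast_2d(p)-T[:3,3])@T[:3,:3]; return c[:,:2]/c[:,2:]*[K[0,0],K[1,1]]+[K[0,2],K[1,2]]
def token_mask(im):
    hsv=cv2.cvtColor(im,cv2.COLOR_RGB2HSV)
    return cv2.inRange(hsv,(5,70,90),(25,255,255))
E
python3 - <<'E'
from h import *
f=np.load("top0.npz"); im,d,K,T=f["im"],f["d"],f["K"],f["T"]
P=cloud(d,K,T); g=cv2.cvtColor(im,cv2.COLOR_RGB2GRAY); hsv=cv2.cvtColor(im,cv2.COLOR_RGB2HSV)
print("desk z",np.median(P[225:240,200:260,2]))
# bowl: rim heights
box=np.zeros_like(g);box[150:240,178:266]=1
m=((hsv[...,1]<40)&(g>95)&(box>0)).astype(np.uint8)
c=max(cv2.findContours(m,0,1)[0],key=cv2.contourArea)
e=cv2.fitEllipse(cv2.convexHull(c)); print("bowl ellipse",e, ray(e[0],.042,K,T)); 
r=ray(cv2.convexHull(c)[:,0],.042,K,T); print("bowl circ",r.min(0),r.max(0),(r.min(0)+r.max(0))/2)
def blobs(lo,hi,z0,z1,name):
    b=np.zeros_like(g);b[lo[1]:hi[1],lo[0]:hi[0]]=1
    mm=((P[...,2]>z0)&(P[...,2]<z1)&(b>0)).astype(np.uint8)
    n,l,s,cc=cv2.connectedComponentsWithStats(mm)
    for i in range(1,n):
        if s[i,4]>3:
            q=P[l==i]; print(name,cc[i],s[i,4],q.min(0).round(3),q.max(0).round(3),np.median(q,0).round(3))
    return mm
st=blobs((305,180),(352,222),.04,.06,"stand")
c=max(cv2.findContours(st,0,1)[0],key=cv2.contourArea); print("stand rect",ray(cv2.boxPoints(cv2.minAreaRect(c)),.05,K,T))
blobs((290,180),(380,225),.09,.2,"high")
blobs((175,150),(270,250),.02,.029,"tok")
blobs((170,110),(300,250),.055,.12,"byst")
b=lambda x0,y0,x1,y1,s:cv2.resize(im[y0:y1,x0:x1,::-1],None,fx=s,fy=s,interpolation=cv2.INTER_CUBIC)
A=b(295,185,380,225,9);B=b(195,170,255,220,9)
A=cv2.copyMakeBorder(A,0,0,0,800-A.shape[1],0) if A.shape[1]<=800 else A[:,:780]
h=max(A.shape[1],B.shape[1]);pad=lambda X:cv2.copyMakeBorder(X,0,0,0,h-X.shape[1],cv2.BORDER_CONSTANT)
o=np.vstack([pad(A),pad(B)]);s=min(800/o.shape[1],600/o.shape[0]);o=cv2.resize(o,None,fx=s,fy=s);print(o.shape,s);cv2.imwrite("pics/crop.png",o)
m=token_mask(im)*(box>0).astype(np.uint8);n,l,s,cc=cv2.connectedComponentsWithStats(m)
for i in range(1,n): print("token col",cc[i],s[i],ray(cc[i],.022,K,T))
E
```

```text
desk z 0.0009691025574446455Traceback (most recent call last):
  File "<stdin>", line 9, in <module>
cv2.error: OpenCV(4.12.0) /io/opencv/modules/imgproc/src/shapedescr.cpp:361: error: (-201:Incorrect size of input array) There should be at least 5 points to fit the ellipse in function 'fitEllipseNoDirect'
```

```bash
cat > m.py <<'E'
from h import *
f=np.load("top0.npz"); im,d,K,T=f["im"],f["d"],f["K"],f["T"]
P=cloud(d,K,T); g=cv2.cvtColor(im,cv2.COLOR_RGB2GRAY); hsv=cv2.cvtColor(im,cv2.COLOR_RGB2HSV)
box=np.zeros_like(g);box[150:240,178:266]=1
m=((P[...,2]>.03)&(P[...,2]<.055)&(box>0)).astype(np.uint8)
c=max(cv2.findContours(m,0,1)[0],key=cv2.contourArea)
r=ray(cv2.convexHull(c)[:,0],.042,K,T); print("bowl",r.min(0),r.max(0),cv2.minEnclosingCircle(r.astype(np.float32)))
def blobs(lo,hi,z0,z1,name):
    b=np.zeros_like(g);b[lo[1]:hi[1],lo[0]:hi[0]]=1
    mm=((P[...,2]>z0)&(P[...,2]<z1)&(b>0)).astype(np.uint8)
    n,l,s,cc=cv2.connectedComponentsWithStats(mm)
    for i in range(1,n):
        if s[i,4]>3:
            q=P[l==i]; print(name,cc[i].round(1),s[i,4],q.min(0).round(3),q.max(0).round(3),np.median(q,0).round(3))
    return mm
st=blobs((305,180),(352,222),.04,.06,"stand")
c=max(cv2.findContours(st,0,1)[0],key=cv2.contourArea); print("stand rect",ray(cv2.boxPoints(cv2.minAreaRect(c)),.05,K,T))
blobs((290,180),(380,225),.09,.2,"high")
blobs((170,110),(300,250),.055,.12,"byst")
mm=token_mask(im)*(box>0).astype(np.uint8);n,l,s,cc=cv2.connectedComponentsWithStats(mm)
for i in range(1,n): print("token",cc[i].round(1),s[i,4],ray(cc[i],.022,K,T).round(3))
A=im[185:225,295:380,::-1];B=im[170:220,190:275,::-1]
o=cv2.resize(np.vstack([A,B]),None,fx=6.6,fy=6.6,interpolation=cv2.INTER_CUBIC);cv2.imwrite("pics/crop.png",o);print(o.shape)
E
python3 m.py
```

```text
bowl [ 0.40092114 -0.06426356] [0.65526768 0.18901009] ((0.527982234954834, 0.061760954558849335), 0.1281478852033615)
stand [331.5 203.4] 501 [ 0.451 -0.39   0.04 ] [ 0.558 -0.282  0.058] [ 0.499 -0.333  0.05 ]
stand rect [[ 0.48184647 -0.27979616]
 [ 0.55951861 -0.3155346 ]
 [ 0.52461998 -0.39339227]
 [ 0.4474538  -0.35720649]]
high [365.6 198.4] 17 [ 0.512 -0.451  0.092] [ 0.523 -0.435  0.105] [ 0.519 -0.443  0.1  ]
high [337.1 201.1] 54 [ 0.494 -0.345  0.097] [ 0.512 -0.327  0.158] [ 0.502 -0.333  0.152]
high [307.2 211.8] 41 [ 0.455 -0.247  0.1  ] [ 0.475 -0.226  0.151] [ 0.463 -0.235  0.143]
high [372.  223.6] 14 [ 0.43  -0.476  0.091] [ 0.434 -0.451  0.1  ] [ 0.431 -0.463  0.097]
byst [218.1 128.6] 1333 [ 0.7   -0.013  0.055] [0.828 0.189 0.1  ] [0.759 0.076 0.06 ]
byst [203.5 114.3] 6 [0.811 0.131 0.055] [0.822 0.141 0.06 ] [0.816 0.136 0.056]
byst [270.  133.5] 26 [ 0.739 -0.116  0.062] [ 0.758 -0.101  0.075] [ 0.747 -0.109  0.069]
byst [186.9 230.4] 57 [0.381 0.159 0.068] [0.405 0.184 0.096] [0.394 0.17  0.089]
byst [286.4 236.3] 29 [ 0.372 -0.183  0.057] [ 0.39  -0.164  0.073] [ 0.382 -0.172  0.066]
token [208.  186.4] 61 [[0.555 0.113]]
token [219.  186.8] 63 [[0.555 0.072]]
token [234.  187.6] 25 [[0.554 0.017]]
token [213.  195.9] 66 [[0.521 0.093]]
token [226.3 196.3] 26 [[0.521 0.044]]
token [238.7 198.6] 27 [[ 0.514 -0.001]]
token [234.3 207.3] 26 [[0.481 0.014]]
token [221. 209.] 25 [[0.474 0.062]]
(594, 561, 3)
```

View pics/crop.png

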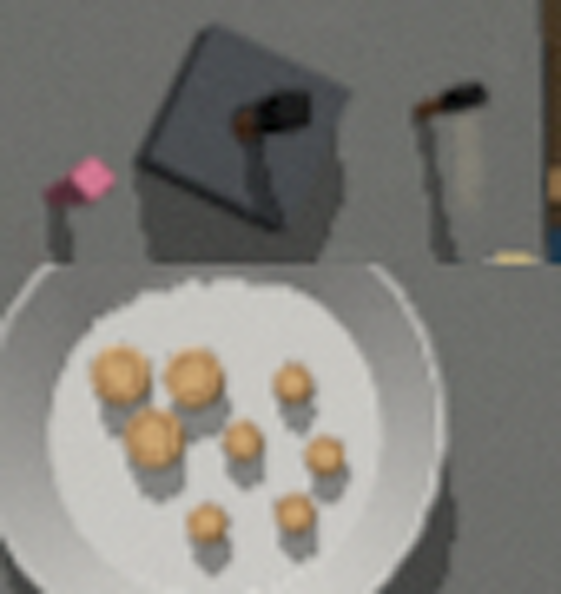

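The crop confirms it: the dark-handled rod in the stand, at crop (280,112), is the larger of the two non-pink ones. Bowl radius, heights and token sizes match the description. Now I'll move above the rod and get the handle's yaw from the wrist camera.

Run:
```python
from plant import *
from h import *
p=observe()["eef_pos"]
move_l([p[0],p[1],.36],feed=.3)
movep([.503,-.336,.33],[np.pi,0,-.43]); hold(.3)
o=observe(); c=get_calibration("wrist"); im,d=get_image("wrist"); K,T=c["intrinsics"],c["world_from_camera"]
np.savez("w0.npz",im=im,d=d,K=K,T=T); print(o["time_s"],o["q"],o["eef_pos"],o["tcp_rot"],T)
P=cloud(d,K,T); m=((P[...,2]>.14)&(P[...,2]<.17)&(d>0)).astype(np.uint8)
n,l,s,cc=cv2.connectedComponentsWithStats(m)
for i in range(1,n):
    if s[i,4]>30:
        cn=max(cv2.findContours((l==i).astype(np.uint8),0,1)[0],key=cv2.contourArea)
        w=ray(cn[:,0],.156,K,T); r=cv2.minAreaRect((w*1000).astype(np.float32)); print(cc[i],s[i,4],r,np.median(P[l==i],0))
m=((P[...,2]>.042)&(P[...,2]<.056)).astype(np.uint8);cn=max(cv2.findContours(m,0,1)[0],key=cv2.contourArea)
print("stand",cv2.minAreaRect((ray(cn[:,0],.05,K,T)*1000).astype(np.float32)))
cv2.imwrite("pics/w0.png",im[:,:,::-1])
```

```text
2.5833 [-7.20362348e-01  1.22325119e-01  1.40088484e+00 -3.55242594e-05
  1.61826006e+00  1.28141622e+00] [ 0.50266085 -0.33662567  0.3300369 ] [ 3.14152365e+00 -1.07405480e-04 -4.30983924e-01] [[-4.16827771e-01 -8.71297535e-01 -2.59027439e-01  5.68089167e-01]
 [-9.08985378e-01  3.99407932e-01  1.19242975e-01 -3.67550581e-01]
 [-4.38496828e-04  2.85155938e-01 -9.58481037e-01  5.01184538e-01]
 [ 0.00000000e+00  0.00000000e+00  0.00000000e+00  1.00000000e+00]]
[259.68       158.90666667] 300 ((504.20343017578125, -342.21466064453125), (18.180471420288086, 19.384166717529297), 88.79196166992188) [ 0.50391484 -0.34212214  0.15450046]
[196.09734513 221.59292035] 226 ((468.96282958984375, -247.8496856689453), (16.95492935180664, 18.09688377380371), 45.19782257080078) [ 0.46563146 -0.24393253  0.14459935]
stand ((346.25439453125, -287.2767028808594), (112.14883422851562, 93.67913055419922), 82.10346984863281)
```

View pics/w0.png

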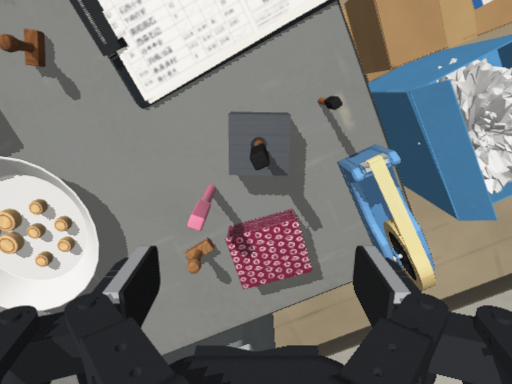

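Run:
```python
from h import *
for n,bx in (("top0",(310,175,352,225)),("w0",(215,95,300,190))):
    f=np.load(n+".npz"); im,d,K,T=f["im"],f["d"],f["K"],f["T"]; P=cloud(d,K,T)
    b=np.zeros(d.shape,bool); b[bx[1]:bx[3],bx[0]:bx[2]]=1
    for z0,z1,z in ((.148,.17,.156),(.043,.056,.05)):
        m=(b&(P[...,2]>z0)&(P[...,2]<z1)).astype(np.uint8)
        cn=np.vstack(cv2.findContours(m,0,1)[0]); w=ray(cn[:,0],z,K,T)
        r=cv2.minAreaRect((w*1000).astype(np.float32)); print(n,z,m.sum(),[np.round(x,1) for x in r],P[m>0].mean(0).round(4))
    for z in np.arange(.055,.16,.01):
        q=P[b&(P[...,2]>z)&(P[...,2]<z+.01)]
        if len(q)>2: print(round(z,3),len(q),q.mean(0).round(4),end=" ")
    print()
```

```text
top0 0.156 33 [array([ 502.9, -335.5]), array([16.5, 17. ]), np.float64(89.9)] [ 0.5032 -0.3362  0.1545]
top0 0.05 487 [array([ 503.5, -336.8]), array([84.4, 84.3]), np.float64(64.5)] [ 0.5023 -0.3349  0.0498]
0.055 20 [ 0.4984 -0.3304  0.0561] 0.095 3 [ 0.5037 -0.3289  0.1015] 0.105 5 [ 0.5003 -0.3294  0.1119] 0.115 7 [ 0.4991 -0.3328  0.1195] 0.135 9 [ 0.4828 -0.2816  0.14  ] 0.145 17 [ 0.5007 -0.3309  0.1516] 0.155 18 [ 0.5029 -0.3365  0.1563] 
w0 0.156 278 [array([ 503.7, -342. ]), array([17.8, 18.4]), np.float64(89.1)] [ 0.5034 -0.342   0.1543]
w0 0.05 3268 [array([ 502.8, -342.1]), array([83.4, 83.9]), np.float64(64.3)] [ 0.5055 -0.343   0.049 ]
0.055 8 [ 0.5083 -0.3421  0.0579] 0.065 10 [ 0.5089 -0.3425  0.0691] 0.095 17 [ 0.51   -0.3441  0.1009] 0.105 19 [ 0.51   -0.3441  0.1097] 0.115 26 [ 0.5095 -0.3443  0.1201] 0.125 25 [ 0.5099 -0.3445  0.1306] 0.135 26 [ 0.5093 -0.3444  0.1404] 0.145 201 [ 0.5039 -0.342   0.1534] 0.155 86 [ 0.5031 -0.3418  0.1556]
```

Run:
```python
from plant import *
from h import *
def meas(n,im,d,K,T,b):
    P=cloud(d,K,T); out=[]
    for z0,z1,z in ((.148,.17,.156),(.043,.056,.05)):
        m=(b&(np.hypot(P[...,0]-.503,P[...,1]+.339)<.068)&(P[...,2]>z0)&(P[...,2]<z1)).astype(np.uint8)
        cn=np.vstack(cv2.findContours(m,0,1)[0]); r=cv2.minAreaRect((ray(cn[:,0],z,K,T)*1000).astype(np.float32)); print(n,z,m.sum(),[np.round(x,1) for x in r])
f=np.load("side0.npz"); meas("side",f["im"],f["d"],f["K"],f["T"],f["d"]>0)
for yaw in (np.pi,0):
    movep([.503,-.339,.33],[np.pi,0,yaw]); hold(.2)
    c=get_calibration("wrist"); im,d=get_image("wrist"); meas(yaw,im,d,c["intrinsics"],c["world_from_camera"],d>0)
o=observe();print(o["time_s"],o["q"],o["ft_force"],c["world_from_camera"][:3,3])
```

```text
side 0.156 63 [array([ 502.3, -346.9]), array([17.8, 21.8]), np.float64(3.3)]
side 0.05 1009 [array([ 502.6, -345.1]), array([88.6, 84.8]), np.float64(64.5)]
3.141592653589793 0.156 278 [array([ 500.8, -340.6]), array([17.3, 17.1]), np.float64(0.0)]
3.141592653589793 0.05 3276 [array([ 501.8, -340.5]), array([83.6, 84.1]), np.float64(64.7)]
0 0.156 277 [array([ 504.3, -341.5]), array([17.3, 17.1]), np.float64(0.1)]
0 0.05 3280 [array([ 503.1, -341.7]), array([83.8, 84.1]), np.float64(64.6)]
8.775 [-7.22962185e-01  1.26336021e-01  1.39652677e+00 -3.73216269e-05
  1.61869191e+00  8.47719235e-01] [ 1.17144352  0.73147391 -0.48346676] [ 0.57508117 -0.33966835  0.501137  ]
```

The rod stands upright at (0.5025,-0.341) with its sides square to world x/y (averaged over two opposed wrist views). The top camera is about 5 mm off in y, so I'll rely on the wrist camera. Next: grasp, lift, and look at the bowl.

```bash
cat >> h.py <<'E'
BIAS=np.array([.0012,-.0005])   # wrist camera at yaw 0
def tokens(im,d,K,T,ctr,scale=1000):
    """[(x,y,large,area)] in mm about ctr"""
    P=cloud(d,K,T); hsv=cv2.cvtColor(im,cv2.COLOR_RGB2HSV)
    m=((hsv[...,1]>75)&(hsv[...,0]<28)&(np.hypot(P[...,0]-ctr[0],P[...,1]-ctr[1])<.12)&(P[...,2]>.0175)&(P[...,2]<.045)).astype(np.uint8)
    m=cv2.morphologyEx(m,cv2.MORPH_OPEN,np.ones((2,2)))
    n,l,s,cc=cv2.connectedComponentsWithStats(m); out=[]
    for i in range(1,n):
        if s[i,4]>40:
            cn=max(cv2.findContours((l==i).astype(np.uint8),0,1)[0],key=cv2.contourArea)
            z=np.percentile(P[l==i][:,2],80)
            w=ray(cn[:,0],.023,K,T)-BIAS-ctr; c,r=cv2.minEnclosingCircle((w*1000).astype(np.float32))
            out.append((round(c[0],1),round(c[1],1),round(r,1),int(s[i,4]),round(z*1000,1)))
    return out
E
python3 - <<'E'
from plant import *
from h import *
X,Y=.5025,-.3411
R=[np.pi,0,0]
movep([X,Y,.20],R); print(move_l([X,Y,.107],feed=.08,max_force=15)); 
hold(.1); print(observe()["eef_pos"])
gripper_to(.0,80); hold(.2); o=observe(); print(o["opening"],o["grasp_force"],o["eef_pos"],o["ft_force"])
print(move_l([X,Y,.30],feed=.15)); o=observe(); print(o["opening"],o["grasp_force"],o["ft_force"])
movep([.50,-.06,.36],R); hold(.2)
c=get_calibration("wrist"); im,d=get_image("wrist"); K,T=c["intrinsics"],c["world_from_camera"]
np.savez("w1.npz",im=im,d=d,K=K,T=T); cv2.imwrite("pics/w1.png",im[:,:,::-1])
P=cloud(d,K,T); b=np.hypot(P[...,0]-.528,P[...,1]-.058)<.15
m=(b&(P[...,2]>.033)&(P[...,2]<.05)).astype(np.uint8); h=cv2.convexHull(np.vstack(cv2.findContours(m,0,1)[0]))[:,0]
w=ray(h,.042,K,T)-BIAS; print("bowl",cv2.fitEllipse((w*1000).astype(np.float32)),cv2.minEnclosingCircle((w*1000).astype(np.float32)))
for t in tokens(im,d,K,T,np.array([.528,.0575])): print(t)
print(observe()["time_s"])
E
```

```text
False
[ 0.5028963  -0.34143427  0.10775352]
0.01617682752667895 79.81334209442139 [ 0.50266143 -0.34124822  0.10725516] [ 0.11973085 -0.97671272  2.795925  ]
False
0.01619282726796479 79.4443953037262 [ 0.2309901   0.42192558 -0.56633728]
bowl ((526.08251953125, 57.574066162109375), (254.77284240722656, 255.05406188964844), 130.0717010498047) ((526.212158203125, 57.49528503417969), 127.90025329589844)
(25.9, 50.3, 16.9, 404, np.float64(24.0))
(25.5, 9.9, 16.8, 400, np.float64(24.0))
(24.0, -44.7, 10.7, 166, np.float64(22.1))
(-8.2, 30.5, 16.9, 391, np.float64(24.1))
(-7.5, -18.2, 11.2, 160, np.float64(22.0))
(-15.7, -63.6, 10.8, 157, np.float64(22.0))
(-47.3, -48.3, 11.1, 154, np.float64(21.8))
(-54.3, -0.7, 11.2, 156, np.float64(22.0))
14.4
```

View pics/w1.png

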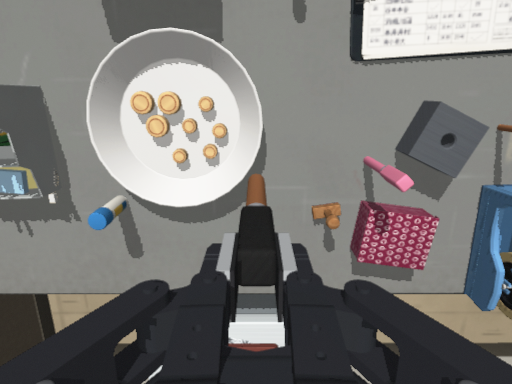

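The view shows the rod gripped straight with its tip at (257,178), the bowl at (175,118), and all eight tokens flat in it (heights 22 and 24 mm, as they should be). Now the first strokes.

```bash
cat > st.py <<'E'
from plant import *
from h import *
C=np.array([.526,.0575]); LO,HI=.108,.137
START=np.array([(28,50.3),(27.5,9.9),(-6.2,30.5),(26,-44.7),(-5.5,-18.2),(-13.7,-63.6),(-45.3,-48.3),(-52.3,-.7)])
def go(p,z,**k): return move_l([*(C+np.array(p)/1000),z],**k)
def push(tok,S,D,r):
    tok,S=np.array(tok,float),np.array(S,float); L=np.linalg.norm(tok-S); u=(tok-S)/L
    E=S+u*(L-r+D); assert np.hypot(*E)<86 and np.hypot(*S)<86 and L>r,(E,S,L)
    go(S,HI,feed=.3)
    if go(S,LO,feed=.12,max_force=8): print("blocked",S,observe()["eef_pos"]); go(S,HI); return
    if go(E,LO,feed=.1,max_force=15): print("force stop",tok)
    go(E if np.hypot(*E)<80 else E*.95,HI,feed=.2)
def look(name):
    p=observe()["eef_pos"]; move_l([p[0],p[1],.20],feed=.3)
    movep([.50,-.06,.30],[np.pi,0,0]); hold(.2)
    c=get_calibration("wrist"); im,d=get_image("wrist"); K,T=c["intrinsics"],c["world_from_camera"]
    cv2.imwrite(f"pics/{name}.png",im[:,:,::-1]); t=tokens(im,d,K,T,C)
    for x in t: print(x[:3],x[4],"r",round(np.hypot(x[0],x[1]),1))
    print(observe()["time_s"],observe()["opening"])
def enter(S): move_l([*(C+np.array(S)/1000),.20],feed=.4);
E
python3 - <<'E'
from st import *
enter((1,4))
push(START[1],(1,4),38,24)
push(START[2],(18,20),42,24)
push(START[3],(7,-53),36,18.5)
push(START[5],(-33,-69),32,18.5)
look("s1")
E
```

```text
(64.0, 21.2, 17.0) 24.0 r 67.4
(59.0, -30.1, 10.9) 21.9 r 66.2
(27.6, 50.2, 17.0) 24.0 r 57.3
(18.0, -53.7, 10.9) 21.9 r 56.6
(-6.0, -18.4, 11.2) 22.0 r 19.4
(-44.7, 52.3, 17.1) 23.9 r 68.8
(-45.3, -48.3, 11.1) 21.9 r 66.2
(-52.3, -0.5, 11.1) 21.9 r 52.3
22.6083 0.01595063423804637
```

Run:
```python
from st import *
enter((-32,-64))
push(START[6],(-32,-64),30,18.5)
push(START[4],(-25,-13),32,18.5)
push(START[7],(-71,9),32,18.5)
push(START[0],(38,74),52,24)
look("s2")
```

```text
blocked [-71.   9.] [0.45535379 0.06636799 0.11379813]
blocked [38. 74.] [0.5631809  0.13124285 0.11533817]
(64.1, 21.3, 16.9) 24.0 r 67.5
(59.0, -30.1, 11.1) 21.9 r 66.2
(21.6, 25.6, 17.1) 24.0 r 33.5
(27.7, -23.2, 11.1) 22.0 r 36.1
(17.9, -53.7, 10.9) 22.0 r 56.6
(-44.9, 52.5, 17.3) 24.0 r 69.1
(-48.0, -2.8, 11.3) 22.1 r 48.1
(-64.2, -23.1, 11.1) 21.9 r 68.2
29.575 0.0164689668200764
```

View pics/s2.png

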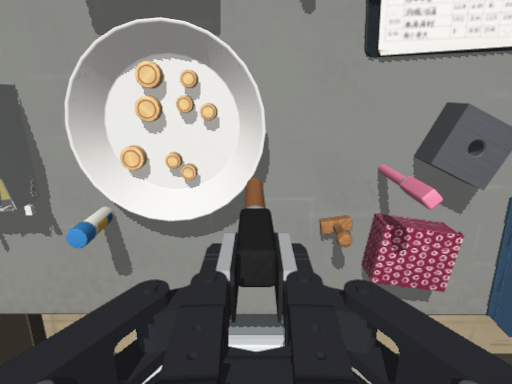

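Two landings were blocked at heights matching token tops, so the rod may have shifted in the grip. I'll compare the rod tip in the two wrist pictures.

Run:
```python
from h import *
f=np.load("w1.npz");K,T=f["K"],f["T"].copy()
for n,z in (("w1",.36),("s1",.30),("s2",.30)):
    im=cv2.imread(f"pics/{n}.png")[:,:,::-1]; t=T.copy(); t[2,3]+=z-.36
    hsv=cv2.cvtColor(im,cv2.COLOR_RGB2HSV); b=np.zeros(im.shape[:2],bool); b[165:215,240:275]=1
    m=b&(hsv[...,1]>110)&((hsv[...,0]<18)|(hsv[...,0]>170))
    v,u=np.nonzero(m); rows=[(r,u[v==r].min(),u[v==r].max()) for r in range(v.min(),v.max()+1,5)]
    print(n,"first row",v.min(),rows,proj([[.5,-.06,z-.097],[.507,-.06,z-.097],[.5,-.06,z-.097+.086]],K,t).round(1).tolist())
```

```text
w1 first row 174 [(174, np.int64(253), np.int64(258)), (179, np.int64(249), np.int64(262)), (184, np.int64(248), np.int64(263)), (189, np.int64(248), np.int64(264)), (194, np.int64(247), np.int64(264)), (199, np.int64(247), np.int64(265)), (204, np.int64(246), np.int64(265))] [[254.1, 181.1], [254.1, 173.0], [253.1, 219.3]]
s1 first row 174 [(174, np.int64(254), np.int64(258)), (179, np.int64(249), np.int64(263)), (184, np.int64(248), np.int64(263)), (189, np.int64(248), np.int64(264)), (194, np.int64(247), np.int64(264)), (199, np.int64(247), np.int64(265)), (204, np.int64(246), np.int64(265))] [[254.1, 181.1], [254.1, 173.0], [253.1, 219.3]]
s2 first row 178 [(178, np.int64(252), np.int64(255)), (183, np.int64(248), np.int64(261)), (188, np.int64(246), np.int64(261)), (193, np.int64(246), np.int64(262)), (198, np.int64(246), np.int64(263)), (203, np.int64(245), np.int64(263))] [[254.1, 181.1], [254.1, 173.0], [253.1, 219.3]]
```

The rod slid up about 5.5 mm and its tip shifted by about (-1.3, +1.8) mm. The likely cause is lag after the long fast hover moves, which put the rod down on token edges. I'll compensate for the shift, settle before each descent, and do the two remaining pushes.

```bash
sed -i 's/LO,HI=.108,.137/LO,HI=.103,.134/; s/go(S,HI,feed=.3)/go(S,HI,feed=.2); hold(.3)/' st.py
sed -i 's/^def go.*/OFF=np.array([.0013,-.0018])\ndef go(p,z,**k): return move_l([*(C+OFF+np.array(p)\/1000),z],**k)/' st.py
python3 - <<'E'
from st import *
enter((40,45))
push((21.6,25.6),(40,45),30,24)
push((-48,-2.8),(-62,14),29,18.5)
look("s3")
E
python3 - <<'E'
from h import *
im=cv2.imread("pics/s3.png")[:,:,::-1]
hsv=cv2.cvtColor(im,cv2.COLOR_RGB2HSV); b=np.zeros(im.shape[:2],bool); b[165:215,240:275]=1
m=b&(hsv[...,1]>110)&((hsv[...,0]<18)|(hsv[...,0]>170)); v,u=np.nonzero(m); print([(r,u[v==r].min(),u[v==r].max()) for r in range(v.min(),v.max()+1,5)])
E
```

```text
blocked [40. 45.] [0.56821707 0.10080696 0.10309545]
blocked [-62.  14.] [0.46643076 0.06971343 0.10305945]
(64.2, 21.3, 16.9) 24.0 r 67.6
(58.8, -30.4, 11.0) 22.0 r 66.2
(27.2, -23.3, 11.0) 22.0 r 35.8
(18.0, 22.2, 17.0) 24.0 r 28.6
(17.6, -53.7, 10.9) 21.8 r 56.5
(-44.6, 52.5, 17.2) 24.0 r 68.9
(-48.1, -2.8, 11.1) 22.1 r 48.2
(-64.1, -23.2, 11.0) 21.9 r 68.2
34.6917 0.015812556187237474
[(178, np.int64(252), np.int64(255)), (183, np.int64(248), np.int64(261)), (188, np.int64(246), np.int64(261)), (193, np.int64(246), np.int64(262)), (198, np.int64(246), np.int64(263)), (203, np.int64(245), np.int64(263))]
```

View pics/s3.png

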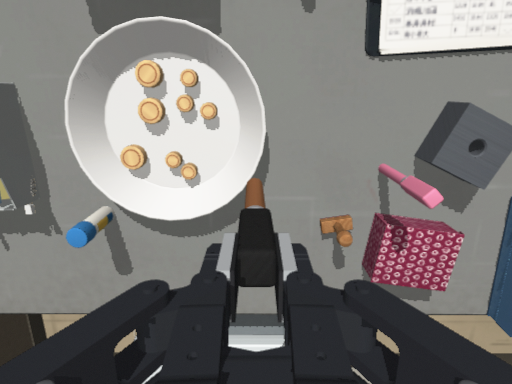

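Run:
```python
from h import *
o=[]
for n in("s1","s3"):
    im=cv2.imread(f"pics/{n}.png"); g=cv2.cvtColor(im,cv2.COLOR_BGR2GRAY); hsv=cv2.cvtColor(im,cv2.COLOR_BGR2HSV)
    print(n,[(r,int(hsv[r,250:260,1].mean()),int(g[r,250:260].mean())) for r in range(200,216)])
    o.append(cv2.resize(im[165:305,215:295],None,fx=4,fy=4,interpolation=cv2.INTER_CUBIC))
cv2.imwrite("pics/cmp.png",np.hstack(o))
```

```text
s1 [(200, 143, 99), (201, 143, 98), (202, 116, 106), (203, 32, 130), (204, 7, 142), (205, 5, 112), (206, 4, 58), (207, 10, 32), (208, 8, 32), (209, 8, 32), (210, 4, 30), (211, 11, 32), (212, 6, 31), (213, 10, 31), (214, 9, 31), (215, 10, 31)]
s3 [(200, 143, 97), (201, 143, 97), (202, 143, 97), (203, 143, 97), (204, 142, 97), (205, 75, 115), (206, 9, 134), (207, 5, 149), (208, 5, 88), (209, 5, 31), (210, 6, 31), (211, 5, 31), (212, 8, 31), (213, 7, 31), (214, 9, 30), (215, 9, 30)]
```

View pics/cmp.png

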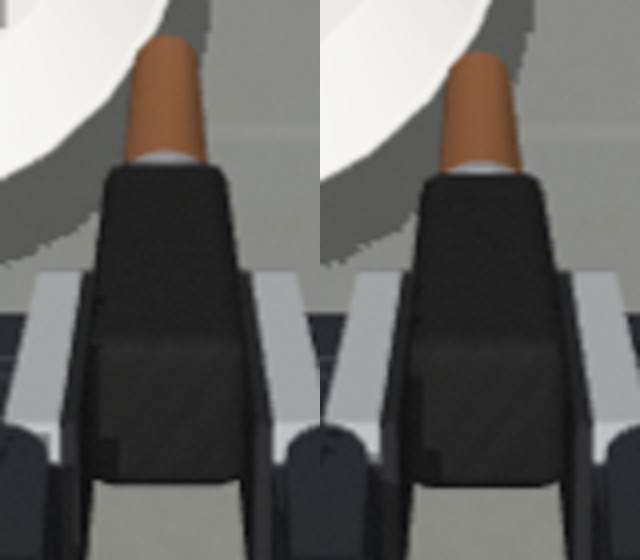

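The comparison shows the shift fades toward the handle top (about 4 px at the tip, 1 px at the top). So the rod tilted slightly, tip about 3.5 mm toward -x, and did not slide. The last "blocked" stops were the bowl floor. I'll restore the height and correct the offset.

```bash
sed -i 's/LO,HI=.103,.134/LO,HI=.1085,.139/; s/OFF=.*/OFF=np.array([.0033,-.0018])/' st.py
python3 - <<'E'
from st import *
enter((37,42))
push((18,22.2),(37,42),30,24)
push((-48.1,-2.8),(-62,15),29,18.5)
look("s4")
E
python3 - <<'E'
from h import *
im=cv2.imread("pics/s4.png")[:,:,::-1]
hsv=cv2.cvtColor(im,cv2.COLOR_RGB2HSV); b=np.zeros(im.shape[:2],bool); b[165:215,240:275]=1
m=b&(hsv[...,1]>110)&((hsv[...,0]<18)|(hsv[...,0]>170)); v,u=np.nonzero(m); print([(r,u[v==r].min(),u[v==r].max()) for r in range(v.min(),v.max()+1,5)])
E
```

```text
(64.1, 21.2, 16.8) 24.0 r 67.5
(59.1, -30.0, 11.0) 22.0 r 66.3
(27.8, -23.2, 11.1) 22.0 r 36.2
(17.8, -53.7, 10.9) 22.0 r 56.6
(-15.3, -12.7, 27.9) 23.7 r 19.9
(-44.8, 52.5, 17.3) 24.0 r 69.0
(-64.3, -23.2, 11.0) 21.9 r 68.4
40.5417 0.016217064375776635
[(178, np.int64(252), np.int64(255)), (183, np.int64(248), np.int64(261)), (188, np.int64(246), np.int64(261)), (193, np.int64(246), np.int64(262)), (198, np.int64(246), np.int64(263)), (203, np.int64(245), np.int64(263))]
```

L0 and one small token now touch, but even the worst-case positions clear every limit. I'll hold the rod in the bowl long enough to satisfy step 2, then put it back.

Run:
```python
from st import *
S=(-14,-61); enter(S); go(S,HI,feed=.15); hold(.2); print(go(S,LO,feed=.12,max_force=8)); hold(.6); print(observe()["eef_pos"])
p=observe()["eef_pos"]; move_l([p[0],p[1],.25],feed=.25)
X,Y=.5027+.0033,-.3413-.0018
movep([X,Y,.25],[np.pi,0,0]); move_l([X,Y,.165],feed=.12); hold(.3)
s=move_l([X,Y,.1065],feed=.05,max_force=12); o=observe(); print(s,o["eef_pos"],o["ft_force"],o["time_s"])
```

```text
False
[ 0.51534186 -0.00529621  0.10860644]
False [ 0.5062195  -0.34312044  0.10708758] [-1.00811401  1.36333022  3.3854558 ] 47.2083
```

Fully inserted with little force. Release and check.

Run:
```python
from st import *
gripper_to(.085); hold(.3); p=observe()["eef_pos"]; move_l([p[0],p[1],.33],feed=.15); hold(.3)
c=get_calibration("wrist"); im,d=get_image("wrist"); K,T=c["intrinsics"],c["world_from_camera"]; P=cloud(d,K,T)
for z0,z1,z in ((.148,.175,.156),(.043,.056,.05)):
    m=((np.hypot(P[...,0]-.503,P[...,1]+.341)<.068)&(P[...,2]>z0)&(P[...,2]<z1)).astype(np.uint8)
    cn=np.vstack(cv2.findContours(m,0,1)[0]); print(cv2.minAreaRect((ray(cn[:,0],z,K,T)*1000-BIAS*1000).astype(np.float32)),np.percentile(P[m>0][:,2],90))
movep([.45,-.12,.36],[np.pi,0,0]); hold(.2)
c=get_calibration("wrist"); im,d=get_image("wrist"); K,T=c["intrinsics"],c["world_from_camera"]
for x in tokens(im,d,K,T,C): print(x)
cv2.imwrite("pics/end.png",im[:,:,::-1]); o=observe(); print(o["time_s"],o["ft_force"])
```

```text
((502.80072021484375, -341.24462890625), (17.369752883911133, 16.06764030456543), 0.07339127361774445) 0.15598471772459077
((501.999267578125, -341.1123352050781), (83.64696502685547, 84.0828857421875), 64.6211929321289) 0.050082381148085886
(63.3, 20.9, 17.2, 479, np.float64(24.0))
(58.4, -30.6, 11.0, 197, np.float64(22.3))
(26.9, -23.7, 10.9, 188, np.float64(22.0))
(16.7, -54.2, 11.1, 183, np.float64(22.1))
(-15.3, -13.7, 28.2, 595, np.float64(23.9))
(-44.9, 52.2, 17.3, 396, np.float64(24.0))
(-65.3, -24.0, 11.0, 164, np.float64(22.0))
51.35 [-0.11014022  0.27971704  0.64038114]
```

View pics/end.png

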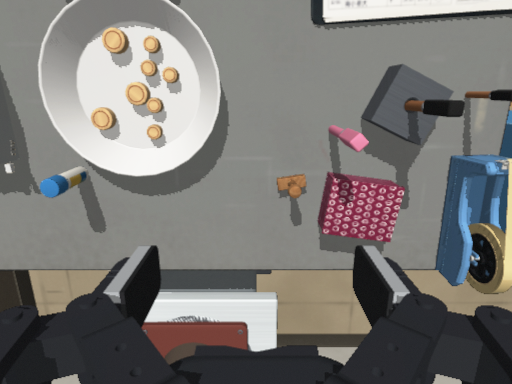

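The rod stands upright in the socket, with its top at 0.156 m. All eight tokens are in the bowl, the large ones at (115,40), (137,93) and (103,118), and the glue stick and stamps are still standing. Handing in.

```bash
python3 -c "
from plant import *
print(job_done())"
```

```text
the job is handed in; nothing more can be done
None
```

I handed the job in at about 51 s: by my last measurements all eight tokens moved well over 2 cm, the large ones are over 5.4 cm apart centre to centre, and the rod is upright and fully down in its socket. The system gave no verdict.

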